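# Draw the dried strip out from under the pressing stack

### The job

The long plywood strip that was pressed flat under the wood block and the plaster tile at the bench stop is dry: take it by its free end in front of the stop and draw it straight out through the gap below the crossbar until all of it lies clear in front of the stop, then let go of it, flat on the bench. The crossbar holds the block and tile back, so they must stay stacked and upright behind the stop and settle onto the bench there; do not touch either of them with the gripper.

Things in the scene. Friction and masses are not known exactly. Their poses are not given: they have to be found in the camera images.
- strip: Flat light plywood strip at the bottom of the stack, 180 (its x) x 42 (y) x 12 mm thick (z), notched on top, 60 g. Origin: centre of its underside, on the bench. Its -x end sticks out 61 to 77 mm in front of the stop; the rest is under crossbar and stack. Grip its long edges near the free end; it drags with some 3 to 9 N. A shorter loose strip, 130 long, in the open is not the one.
- block: Wood printing block, grey lino face on top, 90 (x) x 100 (y) x 28 mm high (z), about 0.2 kg, loose across the strip right behind the crossbar. Origin: centre of its underside (12 mm above the bench at first, on the bench once the strip is out). A larger such block, 100 x 120, lies elsewhere by itself and is not part of the job.
- tile: White plaster relief tile, 70 (x) x 80 (y) x 22 mm high (z), about 0.16 kg, lying loose on top of the block. Origin: centre of its underside.
- stop: Wooden bench stop, fixed, in mm: crossbar 20 deep (x), 190 long (y), on posts 30 wide centred 95 either side (opening 160 wide). Gap below the crossbar 18 high, its top 42 above the bench. Origin: on the bench below the middle of the crossbar's front face. x points back to the stack (crossbar at x = 0 to 20, block behind it), so the strip is drawn out along -x; z up.
There are look-alikes about, which are no part of the job. What is shaped like the block but yellow is not meant. What is shaped like the strip but orange or turquoise is not meant.

How it is judged:
At the end, for the whole second after the job is handed in: The strip lies flat on the bench, all of it in front of the crossbar (centre 90 to 350 mm from its front face, within 120 mm of its middle line); the block flat on the bench behind it, centred within 25 mm, 45 to 95 mm back; the tile flat on the block, centres within 25 mm; all at rest (x of strip in the frame of stop between -0.35 and -0.09 m and y of strip in the frame of stop between -0.12 and 0.12 m and height (world z) of each of strip, block below 0.005 m and angle between each of strip, block, tile's own z axis and vertical below 0.09 rad and linear speed of each of strip, block, tile below 0.02 m/s and x of block in the frame of stop between 0.045 and 0.095 m and y of block in the frame of stop between -0.025 and 0.025 m and horizontal distance between tile and block below 0.025 m and height (world z) of tile above 0.022 m); the robot touches nothing.
It fails at once if the gripper or arm touches the block or the tile (over 1.5 N) (contact force between any of the fingers, the arm and block above 1.5 N or contact force between any of the fingers, the arm and tile above 1.5 N).
It fails at once if the block or the tile tips by more than 17 degrees or is lifted off the stack by more than 15 mm (angle between any of block, tile's own z axis and vertical above 0.3 rad or height (world z) of block above 0.027 m or height (world z) of tile above 0.055 m).
It also fails if it takes over 35 s, if anything falls off the work surface, if the arm or the gripper's body presses on something with over 40 N, if the wrist force passes 120 N, or if a joint passes its speed limit or range.

### The arm

A 6-joint arm with a two-finger parallel gripper is mounted at the origin on the work surface. World frame = base frame: x ahead of the robot, y to its left, z up, the work surface at z = 0. Lengths are in m, angles in rad, forces in N, time in s.
With the tool pointing down it reaches from about 0.325 to 0.775 m from the base axis. Payload 5.5 kg.
Tool frame: the origin (TCP) lies midway between the tips of the shut fingers; the grasp point (between the pads) lies 19 mm behind it; z points along the fingers, y is the line along which they close (so a half turn about z gives the same grasp; the last joint's range is limited). The gripper opens to 88 mm and grips with 3 to 60 N. Pads are 20 mm wide; open, the fingers measure 115 mm over their backs; the gripper's body (75 mm by 178 mm) begins 61 mm behind the grasp point.
Start: joints at [-1.367, 0.091, 1.231, -0, 1.82, -0.057], TCP at [0.155, -0.58, 0.198] pointing down, gripper open.
Joint ranges: [-2.87, 2.87], [-0.86, 2.18], [0.17, 2.46], [-1.51, 4.65], [0.06, 2.69], [-2.65, 2.65]. Speed limits (rad/s): [2.57, 2.57, 3.01, 3.14, 3.14, 3.14].

### API

Orientations are given as a rotation vector (axis times angle).
In Python, from workcell import read_state, optics, ctrl gives the robot as it stands.
- The arm moves only by the tool jog_arm, never from a script. Its argument "steps" is a list of rows, each a list of 6 numbers: the shift along the tool's x, y, z in m, then the turn, a rotation vector about the tool's x, y, z in degrees. In form: [[x, y, z, ax, ay, az], ...]. A call has exactly 8 rows; each row is the pose to reach, as a shift and turn from the pose commanded when the call began, along the tool's axes at that moment; what a row does not reach only later rows make up. A row lasts 1/8 s, in which the tool goes at most 62.5 mm and 10.7 degrees, less where a joint would pass 70% of its speed; a pose out of reach is approached as far as the arm can. A call with a gripper value outside its range is refused whole. "jaw" is the closure, from 0 (fully open) to 1 (shut), set as the call begins (left out, the last holds). The fingers move at their own pace and stop on an object; "grip_force" is the grip in N (left out, the last holds). Time passes only in rows, so rows that repeat a pose let the fingers close, or fill a call up. It gives the time, the measured TCP pose, the force, the opening and the grip force at its end, in the units of the state.
- read_state(): the state, without advancing time (a new reading comes with each control period).
- optics.capture(name): name is "scene" or "top" or "wrist"; returns a dict with "color" (400x640x3 uint8, red, green, blue), "depth" (400x640 float32, m along the optical axis (not along the pixel's ray), 0 where there is no reading), "fovy" (degrees; the focal length in pixels is half the picture's height over the tangent of half this angle, whatever the lens; pixels are square), "cx", "cy" (the principal point, pixels), "xyz" and "orientation" of the camera in the world. Camera axes: x right, y down, z forward; pixel columns grow to the right and rows downward; lengths in m; the calibration is good to about 2 mm. A picture is of the moment at which its call begins.
- ctrl.finish_job(): hands the job in; it is judged then, once.
The state is a dict: "t": time; "joints": joint angles; "qvel": joint speeds; "tau": joint torques, N m; "ee_pos": TCP position; "tool_rot": TCP orientation; "contact_force": force on the tool from outside, world axes, zero at the start; "moment": the same for the moment, N m; "grip_width": opening from 0.0 (shut) to 1.0 (fully open); "finger_force": force on a finger pad.
Only numpy, scipy, OpenCV 4.12 (cv2) and the standard library are available. Lean on these libraries where they do the work, as an engineer would, in place of code of your own. Each camera call takes 0.05 s, during which the arm holds its last target. There are 200 camera calls.

## Working session

There is one attempt and no reset: what is moved stays moved. The work goes in short steps, Python scripts to look and compute and a tool call to move; the robot and the scene stay as the last step left them, time stands still between calls to the robot, and variables do not carry over. Pictures are saved under pics/ and viewed, at most 10 in all, crops included, and the job is handed in when it is done.

Besides the shell and the picture viewer there is one more tool, called after "Call:" by a JSON object that holds its "method" and its "body", one argument or row to a line. jog_arm: Moves the arm, as the interface text tells. Its arguments: {"type":"object","properties":{"steps":{"type":"array","items":{"type":"array","items":{"type":"number"}}},"jaw":{"type":"number"},"grip_force":{"type":"number"}},"required":["steps"]}

```bash
ls; mkdir -p pics
cat > h.py <<'E'
import numpy as np, cv2
from scipy.spatial.transform import Rotation as R
from workcell import read_state, optics, ctrl
def rot(o):
    o=np.array(o,float)
    return o if o.shape==(3,3) else (R.from_rotvec(o).as_matrix() if o.size==3 else R.from_quat(o).as_matrix())
def cloud(c):
    h,w=c["depth"].shape; f=h/2/np.tan(np.radians(c["fovy"])/2)
    u,v=np.meshgrid(np.arange(w),np.arange(h)); d=c["depth"]
    p=np.stack([(u-c["cx"])/f*d,(v-c["cy"])/f*d,d],-1)
    P=p@rot(c["orientation"]).T+np.array(c["xyz"]); P[d==0]=np.nan
    return P
def ray(c,px,z):
    f=c["depth"].shape[0]/2/np.tan(np.radians(c["fovy"])/2); px=np.atleast_2d(px).astype(float)
    d=np.c_[(px[:,0]-c["cx"])/f,(px[:,1]-c["cy"])/f,np.ones(len(px))]@rot(c["orientation"]).T
    o=np.array(c["xyz"]); return o+d*((z-o[2])/d[:,2])[:,None]
def save(c,n): cv2.imwrite("pics/"+n,c["color"][...,::-1])
E
python3 - <<'E'
from h import *
for n in("top","scene"):
    c=optics.capture(n); save(c,n+".png"); print(n,c["xyz"],c["orientation"],c["fovy"],c["cx"],c["cy"])
    np.savez("pics/"+n+".npz",**{k:np.array(v) for k,v in c.items()})
print(read_state())
E
```

```text
pics
top [ 0.4044487  -0.0497626   0.90785292] [-2.15571306  2.19848455 -0.07552899] 52.07309233295003 319.45792098293543 193.2572111553573
scene [1.18497874 0.35311566 0.68317405] [-1.29892804 -2.11255447  1.03917857] 45.79721137462008 313.4109624996389 204.5614333725914
{'t': 0.1, 'joints': array([-1.36670121e+00,  9.18072994e-02,  1.23176343e+00,  8.88085821e-06,
        1.81979421e+00, -5.66824802e-02]), 'qvel': array([-0.0001527 , -0.00224407, -0.00382895,  0.00154955, -0.00023056,
       -0.00016507]), 'tau': array([ 3.74544776e-03, -4.47858739e+01, -4.07568812e+01,  7.01282336e-02,
        2.84241582e-02, -1.14333900e-04]), 'ee_pos': array([ 0.15464856, -0.57941051,  0.19740693]), 'tool_rot': array([-3.11317143e+00, -4.08242278e-01,  1.91411455e-04]), 'contact_force': array([-0.60586956, -0.66522127,  0.27125168]), 'moment': array([-0.03520835, -0.00589923, -0.03008431]), 'finger_force': 0.0, 'grip_width': 1.0000941917674604}
```

View pics/top.png

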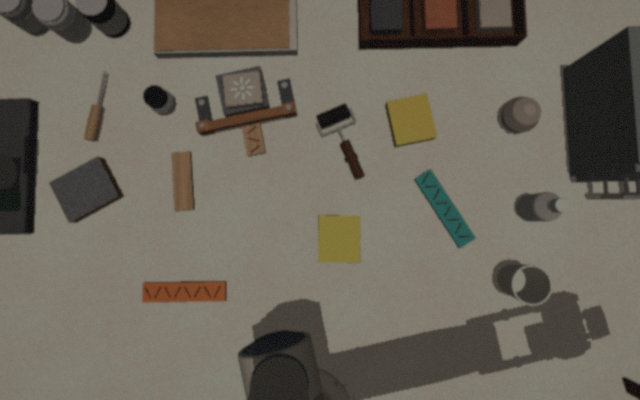

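View pics/scene.png

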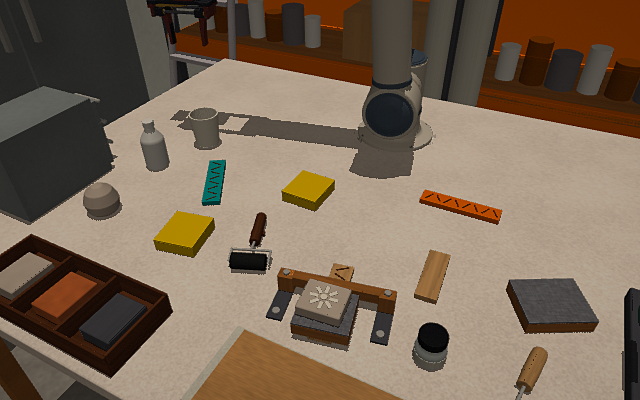

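The top view shows the stop's crossbar from (200,128) to (296,108), with the tile and block above it at (243,90). The strip's notched free end is at (254,140). The shorter loose strip (182,181) and the inking roller (345,140) lie either side of it. Next I measure these.

```bash
cat > m.py <<'E'
from h import *
c=dict(np.load("pics/top.npz")); P=cloud(c); hsv=cv2.cvtColor(c["color"],cv2.COLOR_RGB2HSV)
for p in [(220,200),(254,140),(220,123),(243,90),(182,181)]: print(p,P[p[1],p[0]].round(4),hsv[p[1],p[0]],c["color"][p[1],p[0]])
def comp(mask,seed):
    n,l=cv2.connectedComponents(mask.astype(np.uint8)); k=l[seed[1]-3:seed[1]+4,seed[0]-3:seed[0]+4]; k=np.bincount(k[k>0]).argmax(); return l==k
def rect(m,z,name):
    q=np.argwhere(m)[:,::-1]; w=ray(c,q,z)[:,:2].astype(np.float32)
    r=cv2.minAreaRect(w*1000); b=cv2.boxPoints(r); print(name,"n",len(q),"ctr",np.round(r[0],1),"size",np.round(r[1],1),"ang",round(r[2],2),"medz",np.nanmedian(P[m][:,2]).round(4)); print(b.round(1).tolist())
Z=P[...,2]; wood=(hsv[...,1]>85)
roi=np.zeros(Z.shape,bool); roi[60:165,190:305]=1
bar=comp(roi&wood&(Z>.034)&(Z<.052),(220,123)); rect(bar,.042,"bar")
st=comp(roi&wood&(Z<.02)&(Z>.004),(254,146)); rect(st,.012,"strip")
ti=comp(roi&(Z>.055),(243,90)); rect(ti,.062,"tile")
o=c["color"][...,::-1].copy(); o[bar]=(255,0,0); o[st]=(0,255,0); o[ti]=(0,0,255)
cv2.imwrite("pics/mask.png",cv2.resize(np.hstack([c["color"][60:170,190:310,::-1],o[60:170,190:310]]),None,fx=3,fy=3,interpolation=0))
E
python3 m.py
```

```text
(220, 200) [0.4651 0.1792 0.0007] [ 23  35 133] [133 129 115]
(254, 140) [0.5962 0.1005 0.0127] [ 14 120  87] [87 65 46]
(220, 123) [0.6285 0.1686 0.0425] [ 12 147  87] [87 57 37]
(243, 90) [0.6939 0.1151 0.0607] [ 23  37 109] [109 105  93]
(182, 181) [0.5077 0.2595 0.0147] [ 15 110 118] [118  92  67]
bar n 968 ctr [640.  113.4] size [ 26.2 216.8] ang 10.94 medz 0.042
[[606.5, 217.39999389648438], [647.7000122070312, 4.5], [673.4000244140625, 9.5], [632.2999877929688, 222.3000030517578]]
strip n 545 ctr [599.5 102.6] size [69.1 40.9] ang 11.64 medz 0.0122
[[561.5999755859375, 115.5999984741211], [569.7999877929688, 75.5999984741211], [637.5, 89.5999984741211], [629.2999877929688, 129.60000610351562]]
tile n 1231 ctr [695.5 116. ] size [71.5 80.1] ang 5.82 medz 0.0624
[[655.9000244140625, 152.3000030517578], [664.0, 72.5], [735.0999755859375, 79.80000305175781], [727.0, 159.5]]
```

View pics/mask.png

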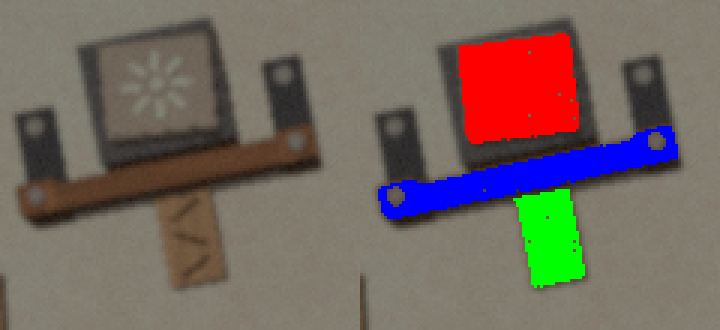

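The strip's visible free part is 66 x 41 mm at height 12 mm, the bar is at 42 mm, and the tile is 71 x 80 mm. All match the given sizes. Next I plan the hover and check for obstacles along the path.

```bash
cat >> h.py <<'E'
def plan(pos,yaw):
    """shift/turn (tool axes) to TCP pos, pointing down, tool y perpendicular to strip direction yaw(deg)"""
    s=read_state(); R0=rot(s["tool_rot"]); best=None
    for k in(0,180):
        a=np.radians(yaw+k); x=np.array([np.cos(a),np.sin(a),0]); z=np.array([0,0,-1.]); R1=np.c_[x,np.cross(z,x),z]
        rv=np.degrees(R.from_matrix(R0.T@R1).as_rotvec())
        if best is None or np.linalg.norm(rv)<np.linalg.norm(best): best=rv
        print(k,"turn",rv.round(2))
    print("t",s["t"],"ee",s["ee_pos"].round(4),"shift",(R0.T@(np.array(pos)-s["ee_pos"])).round(4),"R0",R0.round(3).tolist(),"j",s["joints"].round(2))
E
python3 - <<'E'
from h import *
c=dict(np.load("pics/top.npz")); P=cloud(c)
for n,(a,b,d,e) in dict(roller=(100,182,312,366),yellow2=(210,268,312,366),bottle=(185,225,510,565),cup=(255,310,488,555),ball=(92,135,498,542)).items():
    q=P[a:b,d:e].reshape(-1,3); q=q[q[:,2]>.006]; print(n,np.nanmin(q,0).round(3),np.nanmax(q,0).round(3))
plan([.581,.0985,.15],11.3)
E
```

```text
roller [ 0.504 -0.141  0.006] [ 0.67  -0.038  0.037]
yellow2 [ 0.325 -0.129  0.024] [ 0.425 -0.037  0.033]
bottle [ 0.404 -0.525  0.006] [ 0.463 -0.47   0.133]
cup [ 0.241 -0.495  0.006] [ 0.319 -0.414  0.093]
ball [ 0.598 -0.517  0.009] [ 0.675 -0.444  0.072]
0 turn [-0.1  -0.    3.64]
180 turn [ 0.0000e+00 -1.6000e-01 -1.7636e+02]
t 0.1 ee [ 0.1546 -0.5794  0.1974] shift [ 0.5867 -0.545   0.0484] R0 [[0.966, 0.258, -0.0], [0.258, -0.966, 0.002], [0.0, -0.002, -1.0]] j [-1.37  0.09  1.23  0.    1.82 -0.06]
```

Call:
{"method": "jog_arm", "body": {
  "steps": [
    [0.03,-0.028,0,0,0,0.4],
    [0.065,-0.06,0,0,0,0.8],
    [0.105,-0.097,0,0,0,1.2],
    [0.145,-0.134,0,0,0,1.6],
    [0.185,-0.171,0,0,0,2.0],
    [0.225,-0.208,0,0,0,2.4],
    [0.265,-0.245,0,0,0,3.0],
    [0.305,-0.282,0,0,0,3.6]
  ],
  "jaw": 0
}}

```text
t: 1.1
ee_pos: [0.3772, -0.227, 0.1981]
tool_rot: [-3.126, -0.309, 0.0]
contact_force: [1.4, -0.8, 0.1]
grip_width: 0.997
finger_force: 0.0
```

```bash
python3 -c "
from h import *
plan([.581,.0985,.15],11.3)"
```

```text
0 turn [-0.01  0.01  0.01]
180 turn [-1.0000e-02 -1.0000e-02 -1.7999e+02]
t 1.1 ee [ 0.3772 -0.227   0.1981] shift [ 0.2637 -0.2792  0.0481] R0 [[0.981, 0.196, -0.0], [0.196, -0.981, 0.0], [-0.0, -0.0, -1.0]] j [-0.62 -0.34  1.63 -0.    1.85  0.75]
```

Call:
{"method": "jog_arm", "body": {
  "steps": [
    [0.038,-0.04,0,0,0,0],
    [0.078,-0.083,0,0,0,0],
    [0.12,-0.127,0.005,0,0,0],
    [0.16,-0.17,0.015,0,0,0],
    [0.2,-0.212,0.028,0,0,0],
    [0.24,-0.254,0.04,0,0,0],
    [0.264,-0.28,0.048,0,0,0],
    [0.264,-0.28,0.048,0,0,0]
  ]
}}

```text
t: 2.1
ee_pos: [0.5801, 0.0998, 0.148]
tool_rot: [-3.125, -0.316, 0.006]
contact_force: [-0.5, -0.1, 0.3]
grip_width: 1.004
finger_force: 0.0
```

Run:
```python
from h import *
plan([.581,.0985,.15],11.3)
c=optics.capture("wrist"); save(c,"w1.png"); np.savez("pics/w1.npz",**{k:np.array(v) for k,v in c.items()}); print(c["xyz"])
```

```text
0 turn [-0.04  0.23  0.23]
180 turn [-3.5000e-01 -6.0000e-02 -1.7977e+02]
t 2.1 ee [0.5801 0.0998 0.148 ] shift [ 0.0006  0.0015 -0.002 ] R0 [[0.98, 0.2, -0.004], [0.2, -0.98, -0.0], [-0.004, -0.001, -1.0]] j [0.11 0.06 1.35 0.   1.73 1.48]
[0.66022497 0.11676478 0.33255792]
```

View pics/w1.png

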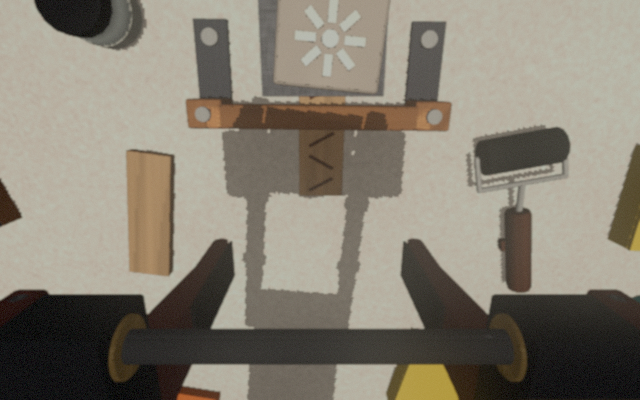

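The wrist view shows the free end between columns 300 and 344 and rows 130 to 194. The crossbar is level in the image at rows 100 to 130, so the tool is already aligned with it. Next I refine the strip's pose.

Run:
```python
from h import *
c=dict(np.load("pics/w1.npz")); P=cloud(c); hsv=cv2.cvtColor(c["color"],cv2.COLOR_RGB2HSV)
Z=P[...,2]; roi=np.zeros(Z.shape,bool); roi[128:205,285:360]=1
m=roi&(hsv[...,1]>80)&(Z<.022)
n,l,s,_=cv2.connectedComponentsWithStats(m.astype(np.uint8)); k=1+s[1:,4].argmax(); print(s[k])
q=np.argwhere(l==k)[:,::-1]; w=ray(c,q,.012)[:,:2].astype(np.float32)*1000
r=cv2.minAreaRect(w); print(r,cv2.boxPoints(r).round(1).tolist(),np.nanmedian(Z[l==k]))
# long-edge fits
L=[];Rr=[]
for v in range(136,188):
    u=q[q[:,1]==v,0]; L.append((u.min()-.5,v)); Rr.append((u.max()+.5,v))
for e in(L,Rr):
    e=ray(c,e,.012)[:,:2]; f=cv2.fitLine(e.astype(np.float32),cv2.DIST_HUBER,0,.001,.001).ravel(); print("edge yaw",np.degrees(np.arctan(f[1]/f[0])),e.mean(0))
# bar top front edge
for u0,u1 in((225,410),):
    pts=[]
    for u in range(u0,u1,3):
        col=np.where((Z[95:135,u]>.036)&(Z[95:135,u]<.048))[0]; 
        if len(col): pts.append((u,95+col.min()-.5,95+col.max()+.5))
    pts=np.array(pts)
    for j in(1,2):
        e=ray(c,pts[:,[0,j]],.042)[:,:2]; f=cv2.fitLine(e.astype(np.float32),cv2.DIST_HUBER,0,.001,.001).ravel(); print("bar",j,np.degrees(np.arctan2(f[1],f[0])),f[2:])
```

```text
[ 299  130   45   65 2708]
((597.770751953125, 100.70574951171875), (61.51185607910156, 41.05253219604492), 11.584891319274902) [[563.5, 114.5999984741211], [571.7999877929688, 74.4000015258789], [632.0, 86.80000305175781], [623.7999877929688, 127.0]] 0.010726403295124781
edge yaw 10.683351 [0.59482543 0.12088302]
edge yaw 10.729427 [0.60290639 0.08147595]
bar 1 -75.71134 [0.6581644  0.11250456]
bar 2 -79.1121 [0.6305856  0.11150947]
```

```bash
python3 -c "
from h import *
plan([.5875,.0985,.03],10.9)"
```

```text
0 turn [0.   0.16 0.55]
180 turn [-2.5000e-01  1.0000e-02 -1.7945e+02]
t 2.15 ee [0.58   0.0984 0.149 ] shift [0.0077 0.0014 0.119 ] R0 [[0.98, 0.198, -0.003], [0.198, -0.98, -0.001], [-0.003, 0.0, -1.0]] j [ 0.11  0.06  1.35 -0.    1.73  1.48]
```

Call:
{"method": "jog_arm", "body": {
  "steps": [
    [0.002,0.0005,0.012,0,0,0.3],
    [0.005,0.001,0.035,0,0,0.5],
    [0.0075,0.001,0.06,0,0,0.5],
    [0.0075,0.001,0.085,0,0,0.5],
    [0.0075,0.001,0.105,0,0,0.5],
    [0.0075,0.001,0.118,0,0,0.5],
    [0.0075,0.001,0.118,0,0,0.5],
    [0.0075,0.001,0.118,0,0,0.5]
  ]
}}

```text
t: 3.15
ee_pos: [0.5886, 0.0983, 0.0336]
tool_rot: [-3.128, -0.297, -0.003]
contact_force: [0.2, 0.0, 0.0]
grip_width: 0.998
finger_force: 0.0
```

```bash
python3 -c "
from h import *
plan([.5875,.0985,.004],10.9)"
```

```text
0 turn [ 0.01 -0.1  -0.06]
180 turn [-1.5000e-01 -1.0000e-02  1.7994e+02]
t 3.15 ee [0.5886 0.0983 0.0336] shift [-0.0011 -0.0004  0.0296] R0 [[0.982, 0.188, 0.002], [0.188, -0.982, 0.0], [0.002, 0.0, -1.0]] j [ 0.11  0.11  1.5  -0.    1.53  1.49]
```

Call:
{"method": "jog_arm", "body": {
  "steps": [
    [-0.001,0,0.006,0,0,0],
    [-0.001,0,0.013,0,0,0],
    [-0.001,0,0.02,0,0,0],
    [-0.001,0,0.025,0,0,0],
    [-0.001,0,0.028,0,0,0],
    [-0.001,0,0.028,0,0,0],
    [-0.001,0,0.028,0,0,0],
    [-0.001,0,0.028,0,0,0]
  ]
}}

```text
t: 4.15
ee_pos: [0.5872, 0.0982, 0.0048]
tool_rot: [-3.128, -0.297, -0.001]
contact_force: [-0.3, -0.2, -0.6]
grip_width: 0.998
finger_force: 0.0
```

Call:
{"method": "jog_arm", "body": {
  "steps": [
    [0,0,0,0,0,0],
    [0,0,0,0,0,0],
    [0,0,0,0,0,0],
    [0,0,0,0,0,0],
    [0,0,0,0,0,0],
    [0,0,0,0,0,0],
    [0,0,0,0,0,0],
    [0,0,0,0,0,0]
  ],
  "jaw": 1,
  "grip_force": 25
}}

```text
t: 5.15
ee_pos: [0.587, 0.0981, 0.0044]
tool_rot: [3.128, 0.297, -0.0]
contact_force: [-0.4, 0.4, 0.1]
grip_width: 0.131
finger_force: 0.0
```

The jaw closed past 42 mm without any force, so I look before moving.

Run:
```python
from h import *
a=optics.capture("wrist"); b=optics.capture("scene"); d=optics.capture("top")
np.savez("pics/t2.npz",**{k:np.array(v) for k,v in d.items()})
A=cv2.resize(a["color"][60:320,160:480],(400,325)); B=cv2.resize(b["color"][200:340,260:430],(395,325)); D=cv2.resize(d["color"][60:190,160:320],(400,275))
print({k:read_state()[k] for k in("t","grip_width","finger_force")})
cv2.imwrite("pics/l2.png",np.vstack([np.hstack([A,B]),np.hstack([D,np.zeros((275,395,3),np.uint8)])])[...,::-1])
```

```text
{'t': 5.3, 'grip_width': 0.010595080188259429, 'finger_force': 0.0}
```

View pics/l2.png

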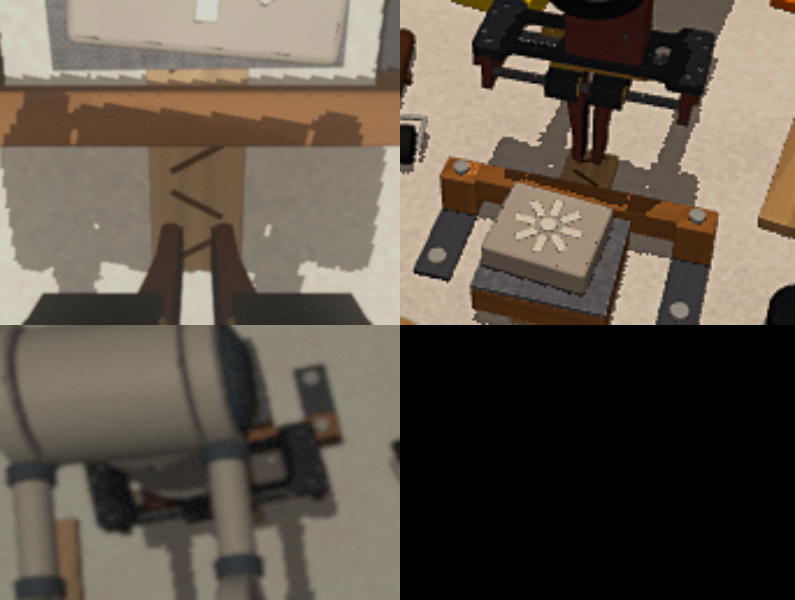

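The fingers have closed in the air above the strip, although the TCP reads z = 4 mm. I measure the real tip height from depth.

Run:
```python
from h import *
for n,(r0,r1,c0,c1) in dict(scene=(235,285,325,360),wrist=(225,300,270,375)).items():
    c=optics.capture(n); np.savez("pics/"+n+"2.npz",**{k:np.array(v) for k,v in c.items()}); P=cloud(c); hsv=cv2.cvtColor(c["color"],cv2.COLOR_RGB2HSV)
    m=np.zeros(P.shape[:2],bool); m[r0:r1,c0:c1]=1
    f=m&((hsv[...,0]<8)|(hsv[...,0]>165))&(hsv[...,1]>80)
    for v in range(r0,r1,4):
        k=np.where(f[v])[0]
        if len(k): print(n,v,k.min(),k.max(),np.nanmedian(P[v,k],0).round(4))
s=read_state(); print(s["ee_pos"],s["contact_force"],s["joints"])
```

```text
scene 243 338 339 [0.6002 0.0976 0.0962]
scene 247 334 348 [0.5983 0.1013 0.0866]
scene 251 334 347 [0.5972 0.1013 0.0761]
scene 255 336 346 [0.5974 0.1039 0.0654]
scene 259 336 346 [0.5976 0.103  0.0538]
scene 263 336 345 [0.5972 0.1021 0.0435]
scene 267 336 345 [0.5969 0.1031 0.0343]
wrist 241 302 331 [0.5968 0.101  0.0308]
wrist 245 301 326 [0.5966 0.103  0.0358]
wrist 249 300 336 [0.5977 0.0954 0.0397]
wrist 253 303 335 [0.5973 0.0966 0.0441]
wrist 257 300 334 [0.5979 0.0963 0.0488]
wrist 261 303 334 [0.5961 0.0981 0.0519]
wrist 265 302 336 [0.5972 0.0971 0.0561]
wrist 269 297 339 [0.5969 0.1003 0.0594]
wrist 273 299 340 [0.5977 0.0967 0.063 ]
wrist 277 293 342 [0.5979 0.0962 0.0662]
wrist 281 293 340 [0.5971 0.0978 0.0696]
wrist 285 291 342 [0.596  0.1043 0.0721]
wrist 289 291 346 [0.5976 0.0966 0.0751]
wrist 293 294 347 [0.5975 0.0979 0.078 ]
wrist 297 312 323 [0.5962 0.1004 0.0794]
[0.58702961 0.09812419 0.00443207] [-0.19760245  0.33523367  0.567844  ] [ 1.08478235e-01  1.27116487e-01  1.53754034e+00 -2.07170777e-05
  1.47691860e+00  1.49002864e+00]
```

Run:
```python
from h import *
for n,rr,cc in (("scene",range(264,278),range(334,350,2)),("wrist",range(228,246),(304,308,312,326,330,334))):
    c=dict(np.load("pics/"+n+"2.npz")); P=cloud(c)
    for v in rr: print(n,v,[int(round(P[v,u,2]*1000)) if P[v,u,2]==P[v,u,2] else -1 for u in cc])
```

```text
scene 264 [7, 41, 39, 41, 45, 43, 36, -2]
scene 265 [9, 36, 37, 36, 39, 42, 34, -1]
scene 266 [9, 34, 37, 34, 38, 39, 11, 12]
scene 267 [10, 32, 31, 31, 36, 35, 12, 11]
scene 268 [11, 29, 30, 27, 33, 33, 10, 12]
scene 269 [9, 10, 29, 11, 29, 30, 13, 12]
scene 270 [11, 11, 9, 11, 12, 27, 12, 10]
scene 271 [11, 12, 10, 10, 11, 11, 11, 11]
scene 272 [9, 11, 10, 10, 13, 11, 12, 10]
scene 273 [7, 10, 8, 11, 8, 11, 8, 11]
scene 274 [13, 12, 8, 12, 10, 10, 8, 12]
scene 275 [12, 12, 12, 11, 10, 11, 11, 11]
scene 276 [10, 11, 12, 13, 10, 10, 10, 11]
scene 277 [8, 10, 9, 12, 10, 11, 11, 11]
wrist 228 [10, 10, 12, 12, 11, 11]
wrist 229 [11, 10, 11, 11, 12, 11]
wrist 230 [10, 10, 11, 11, 11, 12]
wrist 231 [11, 12, 11, 12, 12, 11]
wrist 232 [11, 11, 11, 11, 11, 12]
wrist 233 [11, 10, 11, 11, 10, 11]
wrist 234 [10, 11, 11, 10, 11, 11]
wrist 235 [10, 11, 10, 11, 10, 10]
wrist 236 [11, 11, 11, 9, 12, 11]
wrist 237 [11, 12, 10, 10, 11, 12]
wrist 238 [11, 9, 10, 10, 11, 11]
wrist 239 [28, 27, 28, 28, 27, 10]
wrist 240 [30, 29, 29, 29, 29, 30]
wrist 241 [30, 31, 31, 30, 31, 29]
wrist 242 [32, 33, 32, 31, 32, 31]
wrist 243 [33, 33, 33, 33, 33, 33]
wrist 244 [34, 33, 35, 34, 35, 34]
wrist 245 [36, 37, 36, 35, 36, 35]
```

Call:
{"method": "jog_arm", "body": {
  "steps": [
    [0,0,0,0,0,0],
    [0,0,0,0,0,0],
    [0,0,0,0,0,0],
    [0,0,0,0,0,0],
    [0,0,0,0,0,0],
    [0,0,0,0,0,0],
    [0,0,0,0,0,0],
    [0,0,0,0,0,0]
  ],
  "jaw": 0
}}

```text
t: 6.4
ee_pos: [0.587, 0.0982, 0.0044]
tool_rot: [-3.128, -0.297, 0.0]
contact_force: [-0.2, 0.3, 0.7]
grip_width: 0.873
finger_force: 0.0
```

Both cameras put the true tips at z ≈ 27 mm, about 22 mm above the reported TCP. I lower by that amount in stages and watch the force.

Call:
{"method": "jog_arm", "body": {
  "steps": [
    [0,0,0.003,0,0,0],
    [0,0,0.006,0,0,0],
    [0,0,0.009,0,0,0],
    [0,0,0.012,0,0,0],
    [0,0,0.015,0,0,0],
    [0,0,0.018,0,0,0],
    [0,0,0.019,0,0,0],
    [0,0,0.019,0,0,0]
  ]
}}

```text
t: 7.4
ee_pos: [0.587, 0.0981, -0.0147]
tool_rot: [3.128, 0.297, -0.0]
contact_force: [0.2, -0.5, 0.5]
grip_width: 1.0
finger_force: 0.0
```

Run:
```python
from h import *
s=read_state(); print(s["t"],s["ee_pos"],s["contact_force"],s["grip_width"])
for n in("scene","wrist"):
    c=optics.capture(n); P=cloud(c); hsv=cv2.cvtColor(c["color"],cv2.COLOR_RGB2HSV)
    f=((hsv[...,0]<8)|(hsv[...,0]>165))&(hsv[...,1]>80)&(abs(P[...,0]-.59)<.03)&(abs(P[...,1]-.098)<.07)&(P[...,2]<.06)
    q=P[f]; print(n,len(q))
    for sgn in(1,-1):
        k=q[sgn*(q[:,1]-.098)>0]; print(np.sort(k[:,2])[:12].round(4), k[k[:,2]<.03].mean(0).round(4) if len(k) else 0)
    save(c,n+"3.png")
a=cv2.imread("pics/wrist3.png")[60:320,130:510]; b=cv2.imread("pics/scene3.png")[200:340,240:440]
cv2.imwrite("pics/l3.png",np.hstack([cv2.resize(a,(400,274)),cv2.resize(b,(392,274))]))
```

```text
7.4 [ 0.58698212  0.09813087 -0.01466921] [ 0.15297151 -0.53448814  0.54636557] 0.9999296387998877
scene 186
[0.0091 0.0097 0.0099 0.0113 0.0114 0.0116 0.0119 0.0123 0.0127 0.0131
 0.0131 0.0142] [0.5864 0.1462 0.0198]
[-0.0017 -0.0016  0.008   0.0098  0.0102  0.0121  0.0124  0.0128  0.013
  0.0145  0.015   0.0153] [0.6055 0.0522 0.0179]
wrist 385
[0.01   0.0107 0.0114 0.0116 0.0116 0.0124 0.013  0.0133 0.0137 0.0141
 0.0141 0.0142] [0.5878 0.1476 0.0205]
[0.0103 0.0107 0.0117 0.0121 0.0125 0.0138 0.0152 0.0158 0.0161 0.0167
 0.0171 0.0174] [0.606 0.053 0.021]
```

View pics/l3.png

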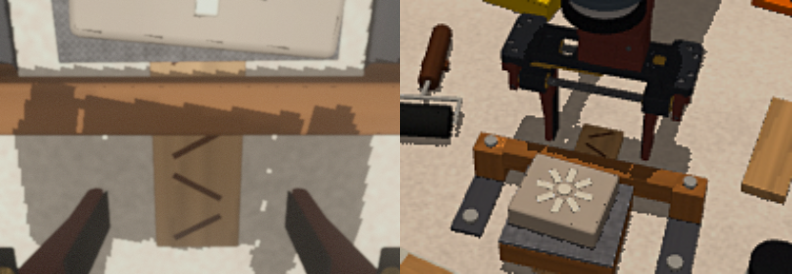

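The fingers now straddle the strip evenly: tips at columns 107 and 287, strip at 153 to 240. The tips are about 8 mm above the bench, so I go down 5 mm more and close.

Call:
{"method": "jog_arm", "body": {
  "steps": [
    [0,0,0.002,0,0,0],
    [0,0,0.004,0,0,0],
    [0,0,0.005,0,0,0],
    [0,0,0.005,0,0,0],
    [0,0,0.005,0,0,0],
    [0,0,0.005,0,0,0],
    [0,0,0.005,0,0,0],
    [0,0,0.005,0,0,0]
  ]
}}

```text
t: 8.5
ee_pos: [0.587, 0.0982, -0.0196]
tool_rot: [-3.128, -0.297, -0.0]
contact_force: [1.3, 0.5, 0.1]
grip_width: 1.002
finger_force: 0.0
```

Call:
{"method": "jog_arm", "body": {
  "steps": [
    [0,0,0,0,0,0],
    [0,0,0,0,0,0],
    [0,0,0,0,0,0],
    [0,0,0,0,0,0],
    [0,0,0,0,0,0],
    [0,0,0,0,0,0],
    [0,0,0,0,0,0],
    [0,0,0,0,0,0]
  ],
  "jaw": 1,
  "grip_force": 30
}}

```text
t: 9.5
ee_pos: [0.587, 0.0982, -0.0196]
tool_rot: [-3.128, -0.297, 0.0]
contact_force: [-0.3, -0.6, 0.2]
grip_width: 0.474
finger_force: 30.0
```

Gripped at 41.7 mm with 30 N. I draw slowly.

Call:
{"method": "jog_arm", "body": {
  "steps": [
    [-0.002,0,0,0,0,0],
    [-0.005,0,0,0,0,0],
    [-0.009,0,0,0,0,0],
    [-0.013,0,0,0,0,0],
    [-0.017,0,0,0,0,0],
    [-0.021,0,0,0,0,0],
    [-0.025,0,0,0,0,0],
    [-0.029,0,0,0,0,0]
  ]
}}

```text
t: 10.5
ee_pos: [0.5583, 0.0927, -0.0194]
tool_rot: [-3.128, -0.297, -0.0]
contact_force: [3.2, 1.0, -1.0]
grip_width: 0.478
finger_force: 30.0
```

Run:
```python
from h import *
s=read_state(); print(s["t"],s["ee_pos"],s["contact_force"],s["grip_width"])
a=optics.capture("wrist")["color"][60:320,130:510,::-1]; b=optics.capture("scene")["color"][200:340,240:440,::-1]
cv2.imwrite("pics/l4.png",np.hstack([cv2.resize(a,(400,274)),cv2.resize(b,(392,274))]))
```

```text
10.5 [ 0.55833843  0.09265084 -0.01942806] [ 3.18972604  1.00873578 -0.99888447] 0.477978108843899
```

View pics/l4.png

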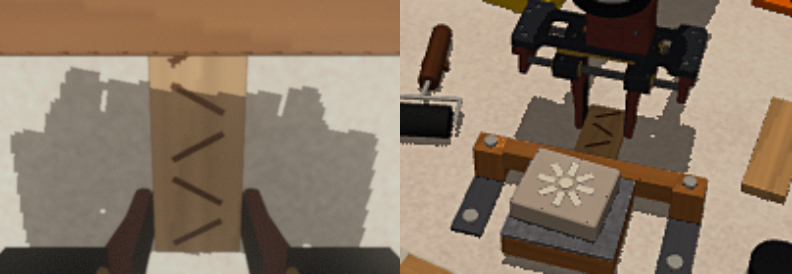

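The strip follows the fingers (wrist view, columns 153 to 240), dragging about 3 N, and the stack is held back by the bar. I continue.

Call:
{"method": "jog_arm", "body": {
  "steps": [
    [-0.004,0,0,0,0,0],
    [-0.008,0,0,0,0,0],
    [-0.012,0,0,0,0,0],
    [-0.016,0,0,0,0,0],
    [-0.02,0,0,0,0,0],
    [-0.024,0,0,0,0,0],
    [-0.028,0,0,0,0,0],
    [-0.032,0,0,0,0,0]
  ]
}}

```text
t: 11.6
ee_pos: [0.5276, 0.0868, -0.0192]
tool_rot: [-3.127, -0.297, -0.003]
contact_force: [5.3, 2.2, -1.1]
grip_width: 0.473
finger_force: 30.0
```

Call:
{"method": "jog_arm", "body": {
  "steps": [
    [-0.004,0,0,0,0,0],
    [-0.008,0,0,0,0,0],
    [-0.012,0,0,0,0,0],
    [-0.016,0,0,0,0,0],
    [-0.02,0,0,0,0,0],
    [-0.024,0,0,0,0,0],
    [-0.028,0,0,0,0,0],
    [-0.032,0,0,0,0,0]
  ]
}}

```text
t: 12.6
ee_pos: [0.4954, 0.0806, -0.0196]
tool_rot: [-3.128, -0.297, 0.0]
contact_force: [1.0, 0.7, 0.9]
grip_width: 0.473
finger_force: 30.0
```

Call:
{"method": "jog_arm", "body": {
  "steps": [
    [-0.004,0,0,0,0,0],
    [-0.008,0,0,0,0,0],
    [-0.012,0,0,0,0,0],
    [-0.016,0,0,0,0,0],
    [-0.02,0,0,0,0,0],
    [-0.024,0,0,0,0,0],
    [-0.028,0,0,0,0,0],
    [-0.032,0,0,0,0,0]
  ]
}}

```text
t: 13.6
ee_pos: [0.464, 0.0746, -0.0196]
tool_rot: [-3.128, -0.297, 0.0]
contact_force: [0.3, 1.7, 0.7]
grip_width: 0.473
finger_force: 30.0
```

Call:
{"method": "jog_arm", "body": {
  "steps": [
    [-0.004,0,0,0,0,0],
    [-0.008,0,0,0,0,0],
    [-0.012,0,0,0,0,0],
    [-0.016,0,0,0,0,0],
    [-0.019,0,0,0,0,0],
    [-0.022,0,0,0,0,0],
    [-0.022,0,0,0,0,0],
    [-0.022,0,0,0,0,0]
  ]
}}

```text
t: 14.6
ee_pos: [0.4425, 0.0705, -0.0196]
tool_rot: [3.127, 0.297, -0.001]
contact_force: [-1.6, 0.2, 0.6]
grip_width: 0.475
finger_force: 30.0
```

Run:
```python
from h import *
s=read_state(); print(s["t"],s["ee_pos"],s["contact_force"],s["grip_width"],s["joints"])
w=optics.capture("wrist"); P=cloud(w); hsv=cv2.cvtColor(w["color"],cv2.COLOR_RGB2HSV)
a=w["color"][0:320,130:510,::-1]; sc=optics.capture("scene")["color"][180:360,240:450,::-1]
cv2.imwrite("pics/l5.png",np.hstack([cv2.resize(a,(400,337)),cv2.resize(sc,(392,337))]))
```

```text
14.6 [ 0.4424962   0.07046994 -0.0196075 ] [-1.59824568  0.23639192  0.6268731 ] 0.47512505618063156 [ 8.20166160e-02 -2.60228750e-01  1.95149683e+00 -4.93635392e-05
  1.45073672e+00  1.46358359e+00]
```

View pics/l5.png

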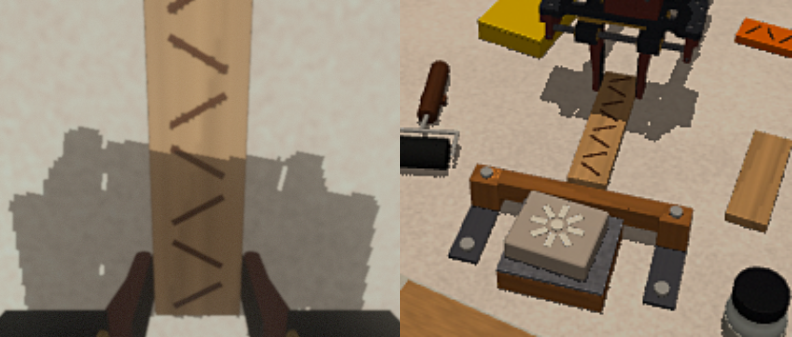

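The strip is out of the gap; its rear end, at (590,185) in the right half, is in front of the bar. The block and tile have settled behind it. I pull another 10 mm for margin, then release and rise.

Call:
{"method": "jog_arm", "body": {
  "steps": [
    [-0.003,0,0,0,0,0],
    [-0.006,0,0,0,0,0],
    [-0.009,0,0,0,0,0],
    [-0.01,0,0,0,0,0],
    [-0.01,0,0,0,0,0],
    [-0.01,0,0,0,0,0],
    [-0.01,0,0,0,0,0],
    [-0.01,0,0,0,0,0]
  ]
}}

```text
t: 15.7
ee_pos: [0.4328, 0.0686, -0.0196]
tool_rot: [3.128, 0.297, -0.0]
contact_force: [-0.7, -0.3, -0.1]
grip_width: 0.475
finger_force: 30.0
```

Call:
{"method": "jog_arm", "body": {
  "steps": [
    [0,0,0,0,0,0],
    [0,0,0,0,0,0],
    [0,0,0,0,0,0],
    [0,0,0,0,0,0],
    [0,0,0,0,0,0],
    [0,0,0,0,0,0],
    [0,0,0,0,0,0],
    [0,0,0,0,0,0]
  ],
  "jaw": 0.1
}}

```text
t: 16.7
ee_pos: [0.4328, 0.0686, -0.0196]
tool_rot: [-3.128, -0.297, 0.0]
contact_force: [0.2, 0.9, 0.4]
grip_width: 0.902
finger_force: 0.0
```

Call:
{"method": "jog_arm", "body": {
  "steps": [
    [0,0,-0.005,0,0,0],
    [0,0,-0.015,0,0,0],
    [0,0,-0.03,0,0,0],
    [0,0,-0.05,0,0,0],
    [0,0,-0.075,0,0,0],
    [0,0,-0.1,0,0,0],
    [0,0,-0.12,0,0,0],
    [0,0,-0.12,0,0,0]
  ]
}}

```text
t: 17.7
ee_pos: [0.434, 0.0687, 0.1028]
tool_rot: [3.127, 0.297, 0.006]
contact_force: [0.1, 0.4, -0.4]
grip_width: 0.899
finger_force: 0.0
```

Run:
```python
from h import *
s=read_state(); print(s["t"],s["ee_pos"],s["contact_force"],s["grip_width"])
w=optics.capture("wrist"); sc=optics.capture("scene"); tp=optics.capture("top")
for n,c in(("w",w),("s",sc),("t",tp)): np.savez("pics/f"+n+".npz",**{k:np.array(v) for k,v in c.items()})
a=w["color"][...,::-1]; b=sc["color"][180:360,240:450,::-1]
cv2.imwrite("pics/l6.png",np.hstack([cv2.resize(a,(400,250)),cv2.resize(b,(392,250))]))
# stop frame: origin, yaw 10.9
a=np.radians(10.9); O=np.array([.6305,.1115]); ex=np.array([np.cos(a),np.sin(a)]); ey=np.array([-ex[1],ex[0]])
for n,c in(("scene",sc),("wrist",w)):
    P=cloud(c).reshape(-1,3); S=np.c_[(P[:,:2]-O)@ex,(P[:,:2]-O)@ey,P[:,2]]
    for name,z0,z1,x0,x1 in(("tile",.045,.056,.02,.15),("block",.022,.034,.024,.15),("strip",.007,.018,-.27,-.005)):
        k=S[(S[:,2]>z0)&(S[:,2]<z1)&(S[:,0]>x0)&(S[:,0]<x1)&(abs(S[:,1])<.065)]
        if len(k)>50: print(n,name,len(k),"lo",np.percentile(k,1,axis=0).round(3),"hi",np.percentile(k,99,axis=0).round(3),"medz",np.median(k[:,2]).round(4))
```

```text
17.7 [0.43398285 0.06871881 0.1027607 ] [ 0.1211073   0.41320181 -0.38978634] 0.8993097971127433
scene tile 1466 lo [ 0.031 -0.048  0.045] hi [0.102 0.031 0.052] medz 0.0489
scene block 882 lo [ 0.028 -0.054  0.022] hi [0.113 0.046 0.034] medz 0.027
scene strip 1207 lo [-0.22  -0.024  0.008] hi [-0.042  0.017  0.013] medz 0.0105
wrist strip 11711 lo [-0.221 -0.025  0.009] hi [-0.057  0.016  0.012] medz 0.0107
```

View pics/l6.png

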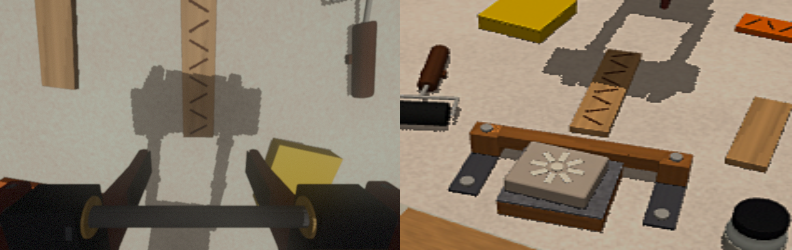

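The strip is flat and free, centred 131 mm in front of the bar. The block is on the bench, centred about 67 mm back, with the tile flat on it (top at 49 mm). The gripper is clear of everything, so I hand in.

```bash
python3 -c "
from workcell import ctrl
print(ctrl.finish_job())"
```

```text
the job is handed in; nothing more can be done
None
```

I drew the strip out and released it flat, centred about 131 mm in front of the stop; the block and tile settled upright and stacked behind it, and I handed the job in at about 18 s of the allowed 35 s (no verdict was returned).

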